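# Lay out the bench for a flow-cup viscosity run

## Robot

A 6-joint arm with a two-finger parallel gripper is mounted at the origin on the work surface. World frame = base frame: x ahead of the robot, y to its left, z up, the work surface at z = 0. Lengths are in m, angles in rad, forces in N, time in s.
With the tool pointing down it reaches from about 0.35 to 0.725 m from the base axis. Payload 6 kg.
Tool frame: the origin (TCP) lies at the very end of the fingers, on their centre line; the grasp point (between the pads) lies 19 mm behind it; z points along the fingers, y is the line along which they close (so a half turn about z gives the same grasp; the last joint's range is limited). The gripper opens to 85 mm and grips with 20 to 120 N. Pads are 22 mm wide; open, the fingers measure 114 mm over their backs; the gripper's body (76 mm by 85 mm) begins 54 mm behind the grasp point. The pads swing forward as they close: fully open they stand 13 mm farther back than shut.
Start: joints at [1.469, 0.04, 0.085, 0, -1.615, -0.334], TCP at [0.253, 0.544, 0.231] pointing down, gripper open.
Joint ranges: [-2.56, 2.56], [-1.29, 2.01], [-1.08, 1.49], [-3.29, 1.98], [-2.81, -0.18], [-2.99, 2.99]. Speed limits (rad/s): [2.57, 2.57, 3.01, 3.14, 3.14, 3.14].

## Interface

Orientations are given as a unit quaternion [x, y, z, w].
In Python, from rig import robot, imaging gives the robot as it stands.
- The arm moves only by the tool step_arm, never from a script. Its argument "plan" is a list that holds one entry, the list of rows, each a list of 7 numbers: the shift along the tool's x, y, z in m, then the turn, a rotation vector about the tool's x, y, z in rad, then the finger opening in m, from 0 to 0.0854. A call has 1 to 12 rows; each row is the pose to reach, as a shift and turn from the pose commanded when the call began, along the tool's axes at that moment; what a row does not reach only later rows make up. A row lasts 1/10 s, in which the tool goes at most 50 mm and 8.59 degrees, less where a joint would pass 70% of its speed; a pose out of reach is approached as far as the arm can. A call with a gripper value outside its range is refused whole. The fingers move at their own pace and stop on an object; the grip force is fixed at half the most. Time passes only in rows, so rows that repeat a pose let the fingers close. It gives the time, the measured TCP pose, the force, the opening and the grip force at its end, in the units of the state.
- robot.observe(): the state, without advancing time (a new reading comes with each control period).
- imaging.camera(name): name is "side" or "top" or "wrist"; returns the picture (420x560x3 uint8, red, green, blue); there is no depth.
- imaging.camera_model(name): a dict with "fov_y" (degrees; the focal length in pixels is half the picture's height over the tangent of half this angle, whatever the lens; pixels are square), "cx", "cy" (the principal point, pixels), "xyz" and "rotation" of the camera in the world. Camera axes: x right, y down, z forward; pixel columns grow to the right and rows downward; lengths in m; the calibration is good to about 2 mm. A picture is of the moment at which its call begins: read the wrist's pose just before it. camera_model takes no time and is no camera call; for the wrist camera it gives the pose at the moment of the call.
- robot.finish_job(): hands the job in; it is judged then, once.
The state is a dict: "clock": time; "joint_pos": joint angles; "joint_vel": joint speeds; "effort": joint torques, N m; "tcp_pos": TCP position; "tool_rot": TCP orientation; "contact_force": force on the tool from outside, world axes, zero at the start; "torque": the same for the moment, N m; "grip_width": finger opening in m; "finger_force": force on a finger pad.
Only numpy, scipy, OpenCV 4.12 (cv2) and the standard library are available. Lean on these libraries where they do the work, as an engineer would, in place of code of your own. Each camera call takes 0.05 s, during which the arm holds its last target. There are 200 camera calls.

## Task

Lay out the bench for the next viscosity run: seat the flow cup fully in the ring of the tripod and put its lid centred on the cup. On the yellow board, stand the tall beaker on the round black pad at the end nearer the tripod, the low beaker on the pad at the other end, and the timer, display up, in the middle of the board between them. Leave the amber bottle and the wash bottle where they stand.

Things in the scene. Friction and masses are not known exactly. Their poses are not given: they have to be found in the camera images.
- cup: Flow cup, bare aluminium, open top, 68 mm high, upright at the start. Body 51 mm across (42 mm at the foot); a 76 mm flange from 38 to 44 mm above the foot; above it, up to 68 mm, a collar 58 mm across, the place to grip. Origin: centre of its underside, z up. About 250 g. Seated, its flange rests on the tripod ring, so its origin is then 92 mm above the bench.
- lid: Lid for the flow cup: flat grey plastic disc 66 mm across and 5 mm thick with a black knob in the middle (18 mm across, from 8 to 28 mm above the underside), lying knob up at the start. Flat underneath, it simply rests on the cup's collar. Origin: centre of its underside, z up. About 60 g.
- tall_beaker: Tall narrow stainless steel beaker, 50 mm across and 90 mm high, wall 3 mm, open at the top, upright at the start. Origin: centre of its underside, z up. About 120 g.
- low_beaker: Low wide stainless steel beaker, 62 mm across and 50 mm high, wall 3 mm, open at the top, upright at the start. Origin: centre of its underside, z up. About 110 g.
- timer: White plastic bench timer, a block 40 mm (its x) by 60 mm (its y) by 30 mm high with a black display and three grey buttons on top, lying display up at the start. Origin: centre of its underside, z up. About 90 g.
- tripod: Fixed tripod stand for the flow cup, aluminium ring on three steel legs. Origin: on the bench under the ring's centre, z up. The ring is 100 mm across with a bore of 60 mm; its top is 130 mm above the bench, its underside 118 mm. The legs spread to 75 mm from the axis.
- board: Fixed yellow steel board on the bench, 100 mm (its x) by 270 mm (its y), 10 mm thick. Origin: centre of its underside, z up. Two flat round black pads 74 mm across, flush with its top, are centred 95 mm from its centre towards its +y and -y ends. The tripod stands now to the left, now to the right of the board.
- amber_bottle: Bystander: amber glass reagent bottle with black cap, 68 mm across, 130 mm high. Origin: centre of its underside.
- wash_bottle: Bystander: white plastic wash bottle with blue cap, 62 mm across, 150 mm high. Origin: centre of its underside.
There are look-alikes about, which are no part of the job. Several things have the shape of the timer; the one meant has the colours described above.

How it is judged:
By the outcome, as a careful person would: the job done as asked, in the order asked, and still so for the second after the job is handed in, with the robot touching nothing.
It also fails if it takes over 120 s, if anything falls off the work surface, if the arm or the gripper's body presses on something with over 40 N, if the wrist force passes 120 N, or if a joint passes its speed limit or range.

## Working session

There is one attempt and no reset: what is moved stays moved. The work goes in short steps, Python scripts to look and compute and a tool call to move; the robot and the scene stay as the last step left them, time stands still between calls to the robot, and variables do not carry over. Pictures are saved under pics/ and viewed, at most 14 in all, crops included, and the job is handed in when it is done.

Besides the shell and the picture viewer there is one more tool, called after "Call:" as name(argument=value, ...) on one line, values as JSON. step_arm: Moves the arm, as the interface text tells. Its arguments: {"type":"object","properties":{"plan":{"type":"array"}},"required":["plan"]}

```bash
mkdir -p pics; ls
python3 - <<'E'
from rig import robot, imaging
import cv2
print(robot.observe())
for n in("top","side","wrist"):
    print(n,imaging.camera_model(n))
    cv2.imwrite(f"pics/{n}0.png",imaging.camera(n)[:,:,::-1])
E
```

```text
pics
{'clock': 0.0, 'joint_pos': array([ 1.46869457e+00,  4.08437922e-02,  8.38045206e-02, -4.67569395e-04,
       -1.61545985e+00, -3.33705600e-01]), 'joint_vel': array([-0.0010473 ,  0.00085317,  0.00158901, -0.00092006, -0.0007186 ,
        0.00120062]), 'effort': array([ 3.92139816e-05, -3.68201745e+01,  3.47415268e+01,  6.93225905e+00,
       -5.34010265e-03, -2.13591994e-05]), 'tcp_pos': array([0.2530693 , 0.54367096, 0.23025649]), 'tool_rot': array([ 9.76354617e-01, -2.16173271e-01, -1.33622986e-04,  8.72680104e-04]), 'contact_force': array([0.67735714, 0.23123024, 0.55684057]), 'torque': array([ 0.02114231,  0.03395571, -0.01237409]), 'finger_force': 0.0, 'grip_width': 0.08545857827888073}
top {'fov_y': 53.342176996226094, 'cx': 275.8542759091603, 'cy': 212.61265336005476, 'xyz': array([0.3830659 , 0.01166017, 1.13929458]), 'rotation': array([-0.70419343,  0.70887378, -0.03445597,  0.02055155])}
side {'fov_y': 54.66644636844283, 'cx': 273.22466344289785, 'cy': 207.29634241042706, 'xyz': array([ 0.14533112, -0.97345903,  0.68713031]), 'rotation': array([ 0.86158246, -0.14779988,  0.06901786, -0.4806947 ])}
wrist {'fov_y': 59.20142665597118, 'cx': 277.1112334618316, 'cy': 212.18884931855038, 'xyz': array([0.31316014, 0.51449485, 0.37243337]), 'rotation': array([-0.53293746,  0.83567622,  0.11148451, -0.07207022])}
```

View pics/top0.png

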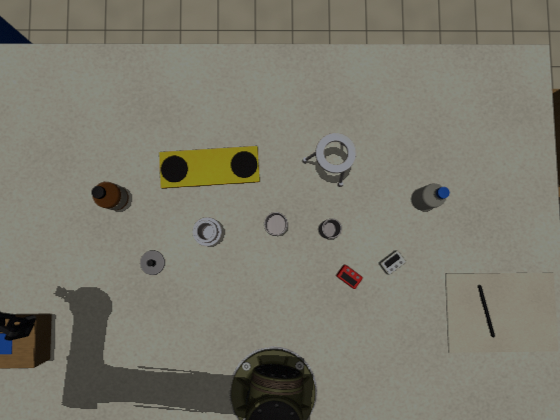

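View pics/side0.png

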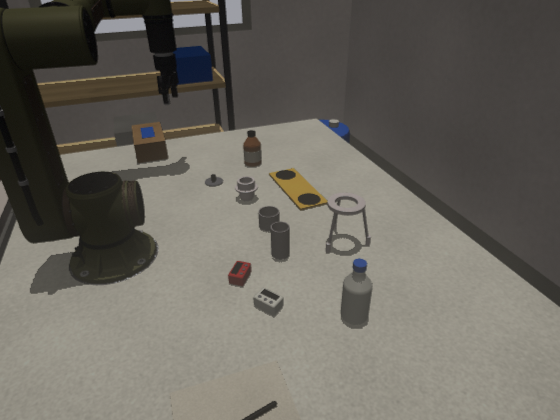

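The top view shows: board (210,167), tripod ring (335,155), cup (208,232), lid (152,263), low beaker (276,224), tall beaker (330,229), red timer (349,276) and white timer (392,262). In the side view the red one is at (240,272) and the white at (268,300). The white one, with its black display and grey buttons, fits the description. I'll enlarge each to confirm and measure.

```bash
cat > h.py <<'E'
import numpy as np, cv2
from scipy.spatial.transform import Rotation as R
from rig import robot, imaging
def ray(m,u,v):
    f=210/np.tan(np.radians(m["fov_y"]/2))
    d=R.from_quat(m["rotation"]).apply([(u-m["cx"])/f,(v-m["cy"])/f,1.])
    return np.array(m["xyz"]),d
def onz(m,u,v,z):
    o,d=ray(m,u,v); return o+d*(z-o[2])/d[2]
def tri(obs):
    A=np.zeros((3,3));b=np.zeros(3)
    for m,u,v in obs:
        o,d=ray(m,u,v); d/=np.linalg.norm(d); P=np.eye(3)-np.outer(d,d); A+=P;b+=P@o
    x=np.linalg.solve(A,b)
    res=[np.linalg.norm(np.cross(x-ray(m,u,v)[0],ray(m,u,v)[1]/np.linalg.norm(ray(m,u,v)[1]))) for m,u,v in obs]
    return x,max(res)
def proj(m,p):
    f=210/np.tan(np.radians(m["fov_y"]/2))
    c=R.from_quat(m["rotation"]).inv().apply(np.array(p)-m["xyz"]); return f*c[0]/c[2]+m["cx"],f*c[1]/c[2]+m["cy"]
def mosaic(im,cs,s,out,h=25,cols=4):
    k=2*h*s; t=[]
    for c in cs:
        p=cv2.copyMakeBorder(im,h,h,h,h,cv2.BORDER_REPLICATE)[c[1]:c[1]+2*h,c[0]:c[0]+2*h]
        p=cv2.resize(p,(k,k),interpolation=cv2.INTER_CUBIC)
        for q in range(0,2*h,10):
            cv2.line(p,(q*s,0),(q*s,6),(0,255,0),1);cv2.line(p,(0,q*s),(6,q*s),(0,255,0),1)
        cv2.putText(p,f"{c[0]-h},{c[1]-h}",(8,18),0,.45,(0,0,255),1); cv2.rectangle(p,(0,0),(k-1,k-1),(0,0,255),1); t.append(p)
    while len(t)%cols: t.append(np.zeros_like(t[0]))
    cv2.imwrite(out,np.vstack([np.hstack(t[i:i+cols]) for i in range(0,len(t),cols)]))
E
python3 - <<'E'
from h import *
a=cv2.imread("pics/top0.png");b=cv2.imread("pics/side0.png")
mosaic(a,[(208,232),(152,263),(330,229),(276,224),(392,262),(335,155),(174,168),(244,164),(349,276)],4,"pics/tm.png")
mosaic(b,[(246,188),(214,181),(281,240),(268,218),(268,300),(347,212),(286,175),(309,199),(240,272)],4,"pics/sm.png")
E
```

```text
(no output)
```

View pics/tm.png

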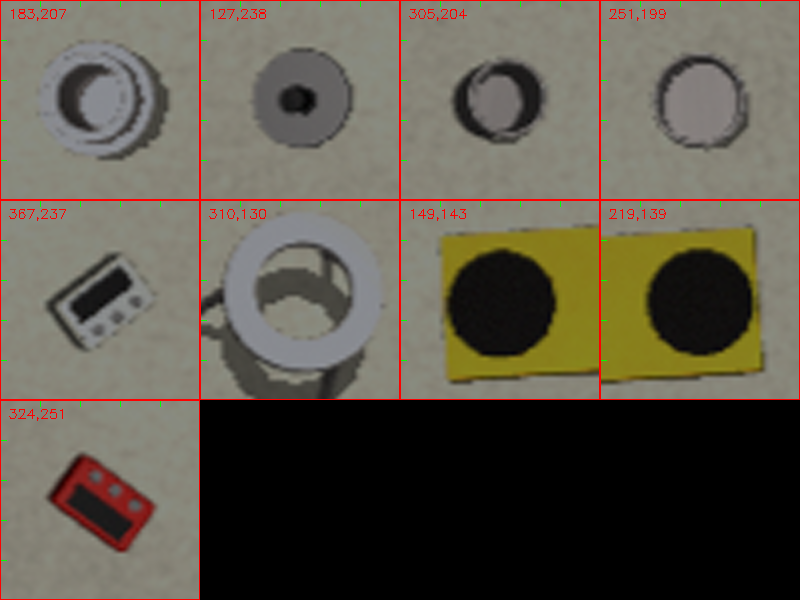

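View pics/sm.png

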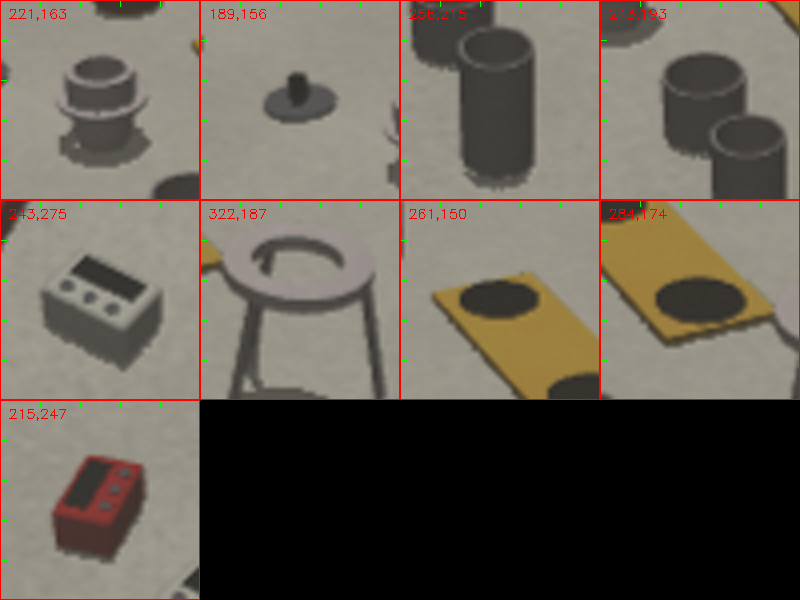

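The crops show the white timer with its black display and three grey buttons (top ≈(393,262), side ≈(269,298)). The other timer is red, so it's the look-alike. Next I triangulate the readings.

Run:
```python
from h import *
t=imaging.camera_model("top");s=imaging.camera_model("side");w=imaging.camera_model("wrist")
P=dict(cup_flange=((207.5,231.75),(246.5,188.2)),lid=((152.75,262.5),(214,181.3)),tall=((331.5,228.6),(280.2,227)),low=((276.5,224.3),(269,212)),timer=((393.1,262),(268.8,297.6)),ring=((335.9,152.75),(346.5,202)),padL=((174.25,168.6),(285.9,174.9)),padR=((244,164.6),(309.1,199.1)))
for k,(a,b) in P.items():
    x,r=tri([(t,*a),(s,*b)]); print(k,x.round(4),round(r,4),np.hypot(*x[:2]).round(3))
for a in [(118,254),(155,293),(92,349),(53,303)]:print(onz(t,367+a[0]/4,237+(a[1]-200)/4,.03).round(4))
o=robot.observe();Q=R.from_quat(o["tool_rot"]);print(Q.as_matrix().round(3)); 
print("cam in tool",Q.inv().apply(w["xyz"]-o["tcp_pos"]).round(4),(Q.inv()*R.from_quat(w["rotation"])).as_matrix().round(3))
```

```text
cup_flange [0.4216 0.1695 0.0344] 0.002 0.454
lid [0.3408 0.3211 0.    ] 0.0018 0.468
tall [ 0.4262 -0.1506  0.085 ] 0.0025 0.452
low [ 0.4399 -0.0123  0.0456] 0.0024 0.44
timer [ 0.3374 -0.323   0.023 ] 0.0015 0.467
ring [ 0.6111 -0.1586  0.1254] 0.0018 0.631
padL [0.5955 0.2653 0.0046] 0.0018 0.652
padR [0.6058 0.0748 0.0058] 0.002 0.61
[ 0.3666 -0.3305  0.03  ]
[ 0.3406 -0.3544  0.03  ]
[ 0.3042 -0.3113  0.03  ]
[ 0.3346 -0.2862  0.03  ]
[[ 0.907 -0.422 -0.   ]
 [-0.422 -0.907 -0.001]
 [ 0.     0.001 -1.   ]]
cam in tool [ 0.0668  0.0013 -0.1421] [[ 0.001 -0.965 -0.263]
 [ 1.     0.001  0.   ]
 [ 0.    -0.263  0.965]]
```

Call:
step_arm(plan=[[[0.311, 0.268, 0.03, 0, 0, 0, 0.085], [0.311, 0.268, 0.03, 0, 0, 0, 0.085], [0.311, 0.268, 0.03, 0, 0, 0, 0.085], [0.311, 0.268, 0.03, 0, 0, 0, 0.085], [0.311, 0.268, 0.03, 0, 0, 0, 0.085], [0.311, 0.268, 0.03, 0, 0, 0, 0.085], [0.311, 0.268, 0.03, 0, 0, 0, 0.085], [0.311, 0.268, 0.03, 0, 0, 0, 0.085], [0.311, 0.268, 0.03, 0, 0, 0, 0.085], [0.311, 0.268, 0.03, 0, 0, 0, 0.085], [0.311, 0.268, 0.03, 0, 0, 0, 0.085], [0.311, 0.268, 0.03, 0, 0, 0, 0.085]]])

```text
clock: 1.35
tcp_pos: [0.4217, 0.1707, 0.2012]
tool_rot: [0.977, -0.215, -0.0, 0.0]
contact_force: [-0.0, 0.0, 0.4]
grip_width: 0.0852
finger_force: 0.0
```

```bash
cat >> h.py <<'E'
def look(n):
    o=robot.observe(); m=imaging.camera_model("wrist"); im=imaging.camera("wrist")[:,:,::-1].copy()
    cv2.imwrite(f"pics/{n}.png",im); np.save(f"pics/{n}.npy",np.r_[m["xyz"],m["rotation"],o["tcp_pos"],o["tool_rot"]])
    return im
def model(n):
    a=np.load(f"pics/{n}.npy"); m=imaging.camera_model("wrist"); m["xyz"]=a[:3]; m["rotation"]=a[3:7]; return m
def delta(p):
    "tool-frame shift from the measured TCP to world point p"
    o=robot.observe(); return R.from_quat(o["tool_rot"]).inv().apply(np.array(p)-o["tcp_pos"]).round(4)
E
python3 - <<'E'
from h import *
look("w1"); print(robot.observe()["tcp_pos"],robot.observe()["clock"])
E
```

```text
[0.42170817 0.17075657 0.20125728] 1.4
```

View pics/w1.png

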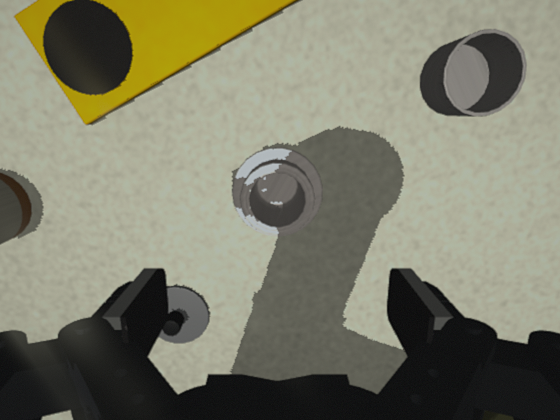

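The wrist view shows the cup's flange at about (277,192), its collar rim at about (277,197), the low beaker's rim at (485,72) and the far pad at (88,47).

Run:
```python
from h import *
m=model("w1")
for n,u,v,z in [("flange",277,192,.044),("collar",277,197,.068),("low",484.5,72,.05),("padL",88,47,.01),("lid",181,315,.005)]: print(n,onz(m,u,v,z).round(4))
t=imaging.camera_model("top")
for n,u,v,z in [("cup",207.5,231.75,.044),("lid",152.75,262.5,.005),("tall",331.5,228.6,.09),("low",276.5,224.3,.05),("timer",393.1,262,.03),("ring",335.9,152.75,.13),("padL",174.25,168.6,.01),("padR",244,164.6,.01)]: print("top",n,onz(t,u,v,z).round(4))
print(tri([(t,207.5,231.75),(m,277,192)]))
im=cv2.imread("pics/w1.png")[130:260,200:350]; cv2.imwrite("pics/w1c.png",cv2.resize(im,None,fx=4,fy=4,interpolation=cv2.INTER_CUBIC))
```

```text
flange [0.4233 0.1685 0.044 ]
collar [0.4245 0.1679 0.068 ]
low [ 0.4424 -0.0108  0.05  ]
padL [0.5948 0.2625 0.01  ]
lid [0.3401 0.3156 0.005 ]
top cup [0.4193 0.1686 0.044 ]
top lid [0.3392 0.3202 0.005 ]
top tall [ 0.4236 -0.1491  0.09  ]
top low [ 0.4374 -0.0116  0.05  ]
top timer [ 0.3363 -0.3205  0.03  ]
top ring [ 0.6083 -0.1571  0.13  ]
top padL [0.5927 0.2646 0.01  ]
top padR [0.6031 0.0751 0.01  ]
(array([0.42000076, 0.17047567, 0.02755496]), np.float64(0.0005335568422418275))
```

View pics/w1c.png

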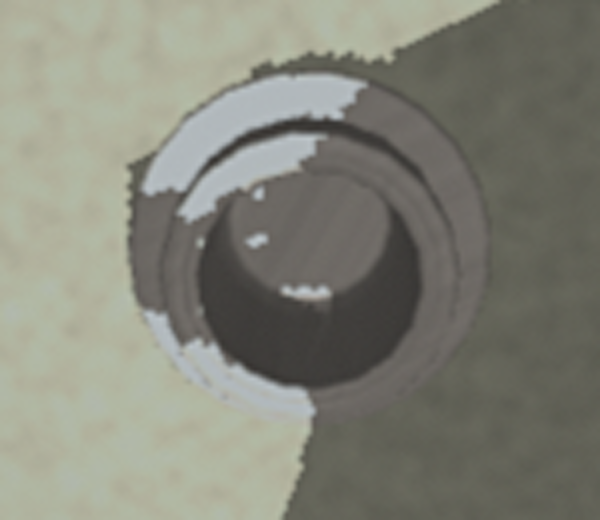

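Call:
step_arm(plan=[[[0.003, 0.0015, 0.05, 0, 0, 0, 0.085], [0.003, 0.0015, 0.1, 0, 0, 0, 0.085], [0.003, 0.0015, 0.135, 0, 0, 0, 0.085], [0.003, 0.0015, 0.15, 0, 0, 0, 0.085], [0.003, 0.0015, 0.155, 0, 0, 0, 0.085], [0.003, 0.0015, 0.155, 0, 0, 0, 0.085], [0.003, 0.0015, 0.155, 0, 0, 0, 0.04], [0.003, 0.0015, 0.155, 0, 0, 0, 0.04], [0.003, 0.0015, 0.155, 0, 0, 0, 0.04], [0.003, 0.0015, 0.155, 0, 0, 0, 0.04], [0.003, 0.0015, 0.155, 0, 0, 0, 0.04], [0.003, 0.0015, 0.155, 0, 0, 0, 0.04]]])

```text
clock: 2.6
tcp_pos: [0.4254, 0.168, 0.0486]
tool_rot: [0.976, -0.216, 0.001, -0.002]
contact_force: [-0.6, 1.3, 5.5]
grip_width: 0.0558
finger_force: 63.3
```

Call:
step_arm(plan=[[[0, 0, -0.02, 0, 0, 0, 0.04], [0, 0, -0.06, 0, 0, 0, 0.04], [0, 0, -0.105, 0, 0, 0, 0.04], [0.01, 0.01, -0.15, 0, 0, 0, 0.04], [0.03, 0.03, -0.19, 0, 0, 0, 0.04], [0.06, 0.06, -0.204, 0, 0, 0, 0.04], [0.095, 0.095, -0.204, 0, 0, 0, 0.04], [0.13, 0.13, -0.204, 0, 0, 0, 0.04], [0.165, 0.165, -0.204, 0, 0, 0, 0.04], [0.195, 0.195, -0.204, 0, 0, 0, 0.04], [0.215, 0.213, -0.204, 0, 0, 0, 0.04], [0.219, 0.217, -0.204, 0, 0, 0, 0.04]]])

```text
clock: 3.8
tcp_pos: [0.5312, -0.1247, 0.2493]
tool_rot: [0.976, -0.218, -0.001, 0.0]
contact_force: [-0.8, 0.1, -2.3]
grip_width: 0.0561
finger_force: 64.6
```

Run:
```python
from h import *
im=look("w2"); o=robot.observe(); print(o["tcp_pos"],o["grip_width"],o["contact_force"])
```

```text
[ 0.531131   -0.12401683  0.24939657] 0.05585833191279881 [-0.17144053  0.3328312  -3.18807437]
```

View pics/w2.png

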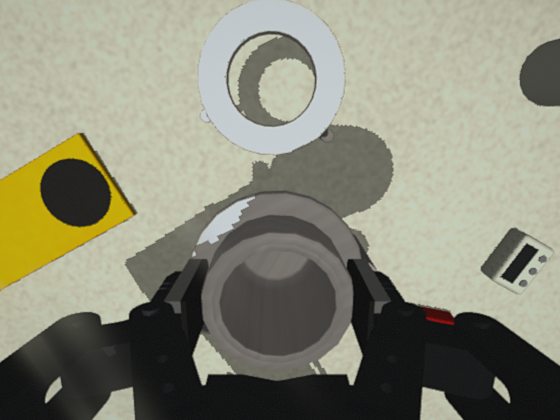

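The view shows the ring bore's centre at about (271.5,78) and the held cup's collar rim at about (277.5,307). The cup is held straight.

Run:
```python
from h import *
m=model("w2"); t=imaging.camera_model("top"); s=imaging.camera_model("side")
r=onz(m,271.5,78,.13); c=onz(m,277.5,307,.2688); 
print("ring",r,"cup",c,"padR",onz(m,75.5,191.5,.01),"timer",onz(m,520,259,.03))
print(tri([(t,335.9,152.75),(m,271.5,78)]),tri([(t,335.9,152.75),(m,271.5,78),(s,346.5,202)]))
a=np.load("pics/w2.npy"); d=r-c; d[2]=0; print("shift tool",R.from_quat(a[10:]).inv().apply(d), "tcp to ring",R.from_quat(a[10:]).inv().apply(r-a[7:10]))
print("cup in tool",R.from_quat(a[10:]).inv().apply(c-a[7:10]))
```

```text
ring [ 0.61180306 -0.1600411   0.13      ] cup [ 0.52792552 -0.12479085  0.2688    ] padR [0.60703063 0.07236787 0.01      ] timer [ 0.34664399 -0.32176913  0.03      ]
(array([ 0.61339508, -0.16066358,  0.10789284]), np.float64(0.00019055647419768812)) (array([ 0.61140169, -0.1591971 ,  0.12547538]), np.float64(0.0023733761945710303))
shift tool [ 0.09090485 -0.00378129 -0.00017431] tcp to ring [ 0.08821415 -0.00239638  0.11911141]
cup in tool [-0.00295075  0.00153174 -0.01951396]
```

Call:
step_arm(plan=[[[0.03, -0.001, 0, 0, 0, 0, 0.04], [0.065, -0.002, 0.01, 0, 0, 0, 0.04], [0.085, -0.003, 0.025, 0, 0, 0, 0.04], [0.0895, -0.003, 0.045, 0, 0, 0, 0.04], [0.0895, -0.003, 0.055, 0, 0, 0, 0.04], [0.0895, -0.003, 0.06, 0, 0, 0, 0.04], [0.0895, -0.003, 0.066, 0, 0, 0, 0.04], [0.0895, -0.003, 0.072, 0, 0, 0, 0.04], [0.0895, -0.003, 0.078, 0, 0, 0, 0.04], [0.0895, -0.003, 0.084, 0, 0, 0, 0.04], [0.0895, -0.003, 0.09, 0, 0, 0, 0.04], [0.0895, -0.003, 0.095, 0, 0, 0, 0.04]]])

```text
clock: 5.05
tcp_pos: [0.6133, -0.1572, 0.1547]
tool_rot: [0.976, -0.216, -0.0, 0.0]
contact_force: [0.5, -0.4, -2.2]
grip_width: 0.056
finger_force: 64.6
```

Run:
```python
from h import *
im=look("w3"); o=robot.observe(); print(o["tcp_pos"],o["grip_width"],o["contact_force"],o["torque"])
a=imaging.camera("side")[:,:,::-1]
cv2.imwrite("pics/m3.png",np.hstack([cv2.resize(im[150:420,140:410],(400,400)),cv2.resize(a[140:260,290:410],(400,400),interpolation=cv2.INTER_CUBIC)]))
```

```text
[ 0.61301865 -0.15708285  0.15368008] 0.055673807268145074 [ 0.21418952  0.05121615 -2.64877235] [0.06150334 0.00411819 0.01147487]
```

View pics/m3.png

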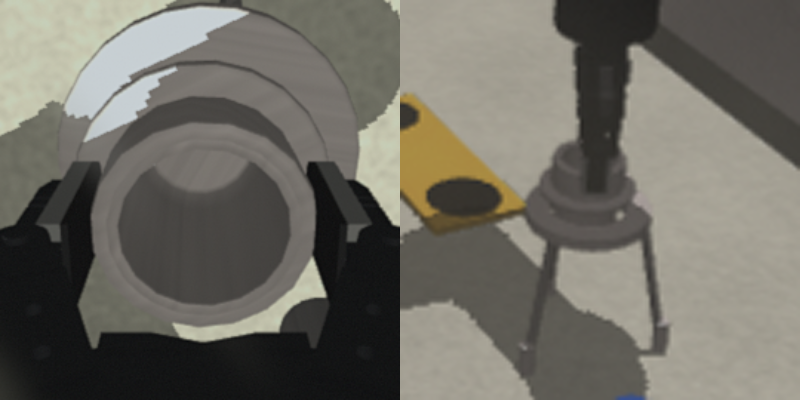

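Call:
step_arm(plan=[[[0, 0, 0.004, 0, 0, 0, 0.04], [0, 0, 0.008, 0, 0, 0, 0.04], [0, 0, 0.011, 0, 0, 0, 0.04], [0, 0, 0.013, 0, 0, 0, 0.04], [0, 0, 0.014, 0, 0, 0, 0.04], [0, 0, 0.014, 0, 0, 0, 0.04]]])

```text
clock: 5.75
tcp_pos: [0.6135, -0.1572, 0.1413]
tool_rot: [0.976, -0.216, 0.0, 0.0]
contact_force: [0.2, -0.2, -3.2]
grip_width: 0.056
finger_force: 64.6
```

Call:
step_arm(plan=[[[0, 0, 0.0015, 0, 0, 0, 0.04], [0, 0, 0.0015, 0, 0, 0, 0.04], [0, 0, 0.0015, 0, 0, 0, 0.065], [0, 0, 0.0015, 0, 0, 0, 0.085], [0, 0, 0.0015, 0, 0, 0, 0.085], [0, 0, 0.0015, 0, 0, 0, 0.085], [0, 0, 0.0015, 0, 0, 0, 0.085], [0, 0, -0.03, 0, 0, 0, 0.085], [0, 0, -0.075, 0, 0, 0, 0.085], [0, 0, -0.1, 0, 0, 0, 0.085], [0, 0, -0.1, 0, 0, 0, 0.085]]])

```text
clock: 6.85
tcp_pos: [0.6149, -0.1578, 0.247]
tool_rot: [0.976, -0.216, 0.004, -0.0]
contact_force: [-0.7, -0.4, 0.2]
grip_width: 0.0851
finger_force: 0.0
```

Run:
```python
from h import *
im=look("w4"); o=robot.observe(); print(o["tcp_pos"],o["clock"])
a=imaging.camera("side")[:,:,::-1]
cv2.imwrite("pics/m4.png",np.hstack([cv2.resize(im[130:330,180:380],(400,400)),cv2.resize(a[170:250,306:386],(400,400),interpolation=cv2.INTER_CUBIC)]))
print("hover lid", delta([.3405,.3190,.2]))
```

```text
[ 0.61427068 -0.15728243  0.24396277] 6.9
hover lid [-0.4486 -0.3162  0.0416]
```

View pics/m4.png

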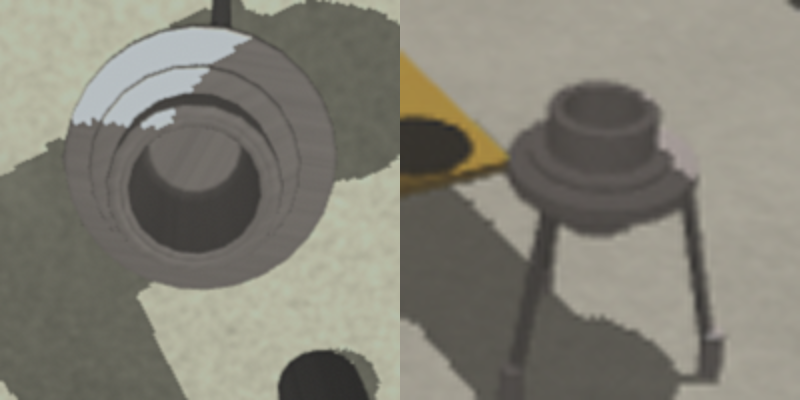

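The cup is seated: flange flat on the ring, collar centre at about (277.5,220.5) in the wrist picture. Next, the lid.

Call:
step_arm(plan=[[[-0.04, -0.028, 0, 0, 0, 0, 0.085], [-0.08, -0.056, 0, 0, 0, 0, 0.085], [-0.12, -0.085, 0, 0, 0, 0, 0.085], [-0.16, -0.113, 0.01, 0, 0, 0, 0.085], [-0.2, -0.141, 0.02, 0, 0, 0, 0.085], [-0.24, -0.169, 0.03, 0, 0, 0, 0.085], [-0.28, -0.197, 0.04, 0, 0, 0, 0.085], [-0.32, -0.225, 0.042, 0, 0, 0, 0.085], [-0.36, -0.254, 0.042, 0, 0, 0, 0.085], [-0.4, -0.282, 0.042, 0, 0, 0, 0.085], [-0.435, -0.307, 0.042, 0, 0, 0, 0.085], [-0.4486, -0.316, 0.042, 0, 0, 0, 0.085]]])

```text
clock: 8.15
tcp_pos: [0.3378, 0.3207, 0.1974]
tool_rot: [0.977, -0.215, -0.001, 0.001]
contact_force: [-0.2, -0.0, -0.0]
grip_width: 0.0847
finger_force: 0.0
```

Run:
```python
from h import *
look("w5"); im=look("w5"); o=robot.observe(); print(o["tcp_pos"],o["clock"])
print("cup",onz(model("w4"),277.5,220.5,.16))
cv2.imwrite("pics/m5.png",cv2.resize(im[120:300,180:380],(800,720))[:600])
```

```text
[0.33853459 0.31981435 0.19741762] 8.25
cup [ 0.61374738 -0.15886788  0.16      ]
```

View pics/m5.png

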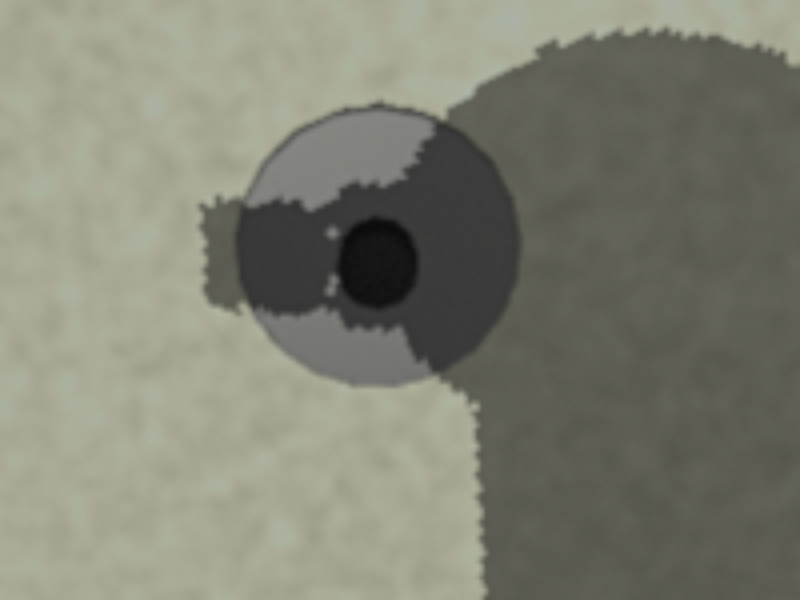

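The lid's disc is centred at (274.5,181.4) in the wrist picture, with the black knob at (274.5,186).

Run:
```python
from h import *
m=model("w5"); p=onz(m,274.5,181.4,.005); print(p); print(delta([p[0],p[1],.009]))
```

```text
[0.34200948 0.31972881 0.005     ]
[ 0.0033 -0.0019  0.1884]
```

Call:
step_arm(plan=[[[0.0033, -0.002, 0.05, 0, 0, 0, 0.06], [0.0033, -0.002, 0.1, 0, 0, 0, 0.05], [0.0033, -0.002, 0.145, 0, 0, 0, 0.04], [0.0033, -0.002, 0.17, 0, 0, 0, 0.04], [0.0033, -0.002, 0.182, 0, 0, 0, 0.04], [0.0033, -0.002, 0.187, 0, 0, 0, 0.04], [0.0033, -0.002, 0.187, 0, 0, 0, 0.04], [0.0033, -0.002, 0.187, 0, 0, 0, 0.01], [0.0033, -0.002, 0.187, 0, 0, 0, 0.01], [0.0033, -0.002, 0.187, 0, 0, 0, 0.01], [0.0033, -0.002, 0.187, 0, 0, 0, 0.01], [0.0033, -0.002, 0.187, 0, 0, 0, 0.01]]])

```text
clock: 9.45
tcp_pos: [0.3447, 0.32, 0.0142]
tool_rot: [0.976, -0.216, 0.001, -0.001]
contact_force: [-1.3, -1.6, 6.5]
grip_width: 0.0151
finger_force: 58.6
```

Call:
step_arm(plan=[[[0, 0, -0.01, 0, 0, 0, 0.01], [0, 0, -0.04, 0, 0, 0, 0.01], [0, 0, -0.085, 0, 0, 0, 0.01], [0.01, 0.007, -0.13, 0, 0, 0, 0.01], [0.035, 0.025, -0.17, 0, 0, 0, 0.01], [0.07, 0.05, -0.2, 0, 0, 0, 0.01], [0.105, 0.075, -0.225, 0, 0, 0, 0.01], [0.145, 0.103, -0.235, 0, 0, 0, 0.01], [0.185, 0.132, -0.235, 0, 0, 0, 0.01], [0.225, 0.16, -0.235, 0, 0, 0, 0.01], [0.265, 0.189, -0.235, 0, 0, 0, 0.01], [0.305, 0.218, -0.235, 0, 0, 0, 0.01]]])

```text
clock: 10.65
tcp_pos: [0.529, -0.0093, 0.2481]
tool_rot: [0.976, -0.216, 0.0, -0.0]
contact_force: [1.0, 2.2, -0.0]
grip_width: 0.0153
finger_force: 58.6
```

Call:
step_arm(plan=[[[0.04, 0.029, 0, 0, 0, 0, 0.01], [0.08, 0.057, 0, 0, 0, 0, 0.01], [0.11, 0.078, 0, 0, 0, 0, 0.01], [0.133, 0.094, 0, 0, 0, 0, 0.01], [0.143, 0.1014, 0, 0, 0, 0, 0.01], [0.143, 0.1014, 0, 0, 0, 0, 0.01]]])

```text
clock: 11.25
tcp_pos: [0.6154, -0.1607, 0.2467]
tool_rot: [0.976, -0.217, -0.001, 0.0]
contact_force: [-0.9, -0.2, -1.6]
grip_width: 0.0152
finger_force: 58.7
```

Run:
```python
from h import *
im=look("w6"); o=robot.observe(); print(o["tcp_pos"],o["clock"],o["grip_width"],o["contact_force"]); print(delta([.6137,-.1589,.1745]))
cv2.imwrite("pics/m6.png",cv2.resize(im[120:420,140:420],(560,600)))
```

```text
[ 0.61522266 -0.15970379  0.24715834] 11.3 0.014839765366038163 [ 0.13837919  0.78270935 -0.95625588]
[-0.0017 -0.0001  0.0727]
```

View pics/m6.png

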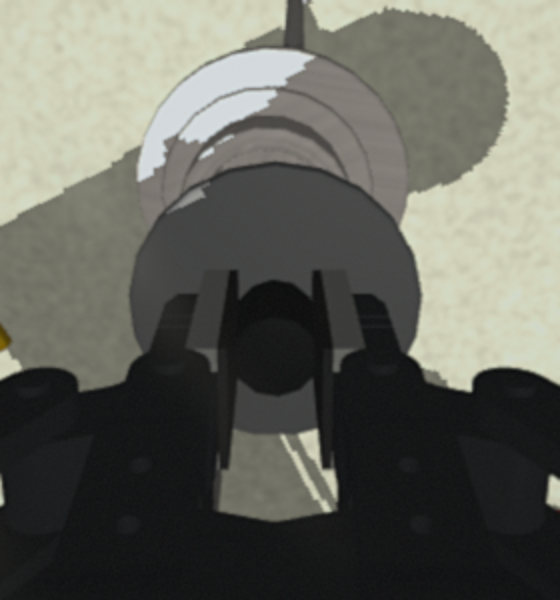

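The view shows the lid held level, disc centre at (277.7,269). The ring behind it is centred at about (276.3,210).

Run:
```python
from h import *
m=model("w6"); a=np.load("pics/w6.npy"); Q=R.from_quat(a[10:]).inv()
l=onz(m,277.75,269,.238); r=onz(m,276.25,210,.13); print(l,r)
print("lid-tcp",Q.apply(l-a[7:10])[:2],"ring-tcp",Q.apply(r-a[7:10])[:2])
c=onz(model("w4"),277.5,220.5,.16)
print("shift lid->cup tool",Q.apply(c-l)[:2],Q.apply(r-l)[:2])
# exact silhouettes
P=lambda c,rad,z:np.array([proj(m,[c[0]+rad*np.cos(t),c[1]+rad*np.sin(t),z]) for t in np.linspace(0,6.28,200)])
for n,cc,rad,z in [("lid",l,.033,.238),("ring",r,.05,.13),("cup",c,.029,.16)]:
    q=P(cc,rad,z); print(n,((q.min(0)-[140,120])*2).round(0),((q.max(0)-[140,120])*2).round(0))
```

```text
[ 0.6143977 -0.1620578  0.238    ] [ 0.61295907 -0.16046321  0.13      ]
lid-tcp [-0.00032089  0.001657  ] ring-tcp [-0.00215926  0.00075443]
shift lid->cup tool [-0.0018396  -0.00266273] [-0.00183837 -0.00090257]
lid [126. 152.] [425. 429.]
ring [134.  40.] [411. 307.]
cup [177. 115.] [357. 287.]
```

Call:
step_arm(plan=[[[-0.0018, -0.0015, 0.02, 0, 0, 0, 0.01], [-0.0018, -0.0015, 0.04, 0, 0, 0, 0.01], [-0.0018, -0.0015, 0.055, 0, 0, 0, 0.01], [-0.0018, -0.0015, 0.062, 0, 0, 0, 0.01], [-0.0018, -0.0015, 0.066, 0, 0, 0, 0.01], [-0.0018, -0.0015, 0.069, 0, 0, 0, 0.01], [-0.0018, -0.0015, 0.071, 0, 0, 0, 0.01], [-0.0018, -0.0015, 0.072, 0, 0, 0, 0.01], [-0.0018, -0.0015, 0.072, 0, 0, 0, 0.01]]])

```text
clock: 12.2
tcp_pos: [0.6144, -0.1575, 0.1756]
tool_rot: [0.976, -0.216, 0.0, 0.0]
contact_force: [-0.4, 0.2, -0.8]
grip_width: 0.0151
finger_force: 58.6
```

Call:
step_arm(plan=[[[0, 0, 0.001, 0, 0, 0, 0.01], [0, 0, 0.002, 0, 0, 0, 0.01], [0, 0, 0.002, 0, 0, 0, 0.01]]])

```text
clock: 12.5
tcp_pos: [0.6145, -0.1576, 0.1742]
tool_rot: [0.976, -0.216, 0.001, 0.0]
contact_force: [-0.7, 0.2, 3.6]
grip_width: 0.0152
finger_force: 59.0
```

Call:
step_arm(plan=[[[0, 0, 0, 0, 0, 0, 0.03], [0, 0, 0, 0, 0, 0, 0.05], [0, 0, 0, 0, 0, 0, 0.05], [0, 0, 0, 0, 0, 0, 0.05], [0, 0, -0.03, 0, 0, 0, 0.07], [0, 0, -0.07, 0, 0, 0, 0.085], [0, 0, -0.085, 0, 0, 0, 0.085], [0, 0, -0.085, 0, 0, 0, 0.085]]])

```text
clock: 13.3
tcp_pos: [0.6152, -0.1578, 0.2621]
tool_rot: [0.976, -0.216, 0.003, -0.0]
contact_force: [1.0, -0.9, -0.2]
grip_width: 0.0851
finger_force: 0.0
```

Run:
```python
from h import *
im=look("w7"); o=robot.observe(); print(o["tcp_pos"],o["clock"],o["contact_force"]); print("tall",delta([.425,-.150,.22]))
a=imaging.camera("side")[:,:,::-1]; b=imaging.camera("top")[:,:,::-1]
f=lambda q:cv2.resize(q,(400,400),interpolation=cv2.INTER_CUBIC)
cv2.imwrite("pics/m7.png",np.hstack([f(im[140:300,195:355]),f(a[170:240,306:376])]))
```

```text
[ 0.61475663 -0.15745792  0.25952022] 13.35 [ 0.02087542 -0.51956696 -0.90223418]
tall [-0.1752  0.0734  0.0391]
```

View pics/m7.png

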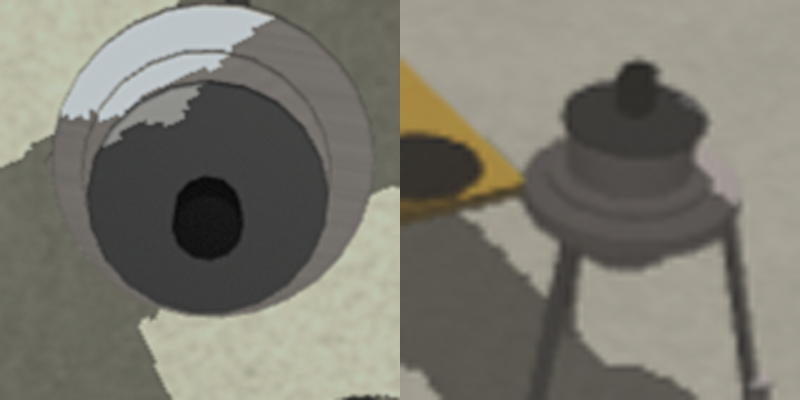

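The lid lies flat on the collar. I'll check the centring numerically, fitting silhouettes in both views.

Run:
```python
from h import *
m=model("w7"); s=imaging.camera_model("side")
P=lambda m,c,rad,z:np.array([proj(m,[c[0]+rad*np.cos(t),c[1]+rad*np.sin(t),z]) for t in np.linspace(0,6.28,200)])
l=onz(m,278,219.2,.165); print(l)
c=l[:2]
for n,rad,z in [("lid",.033,.165),("collar",.029,.16),("collarbot",.029,.136),("flange",.038,.136),("ring",.05,.13)]:
    q=(P(m,c,rad,z)-[195,140])*2.5; r=(P(s,c,rad,z)-[306,170])*400/70+[400,0]
    print(n,q.min(0).round(),q.max(0).round(),r.min(0).round(),r.max(0).round())
```

```text
[ 0.61193232 -0.15827592  0.165     ]
lid [85. 76.] [330. 312.] [562.  74.] [709. 145.]
collar [102.  88.] [313. 292.] [570.  87.] [699. 150.]
collarbot [111.  75.] [304. 262.] [567. 132.] [694. 196.]
flange [81. 44.] [334. 290.] [547. 123.] [714. 207.]
ring [44.  0.] [371. 318.] [521. 121.] [740. 232.]
```

Lid and cup are coaxial within about 1 mm. On to the tall beaker.

Call:
step_arm(plan=[[[-0.03, 0.012, 0, 0, 0, 0, 0.085], [-0.07, 0.029, 0, 0, 0, 0, 0.085], [-0.115, 0.048, 0.01, 0, 0, 0, 0.085], [-0.15, 0.063, 0.02, 0, 0, 0, 0.085], [-0.17, 0.071, 0.035, 0, 0, 0, 0.085], [-0.175, 0.0734, 0.039, 0, 0, 0, 0.085], [-0.175, 0.0734, 0.039, 0, 0, 0, 0.085]]])

```text
clock: 14.15
tcp_pos: [0.4241, -0.1501, 0.2184]
tool_rot: [0.976, -0.216, -0.001, 0.0]
contact_force: [0.3, 0.1, 0.5]
grip_width: 0.085
finger_force: 0.0
```

Run:
```python
from h import *
im=look("w8"); print(robot.observe()["tcp_pos"])
```

```text
[ 0.42485514 -0.15019123  0.21899501]
```

View pics/w8.png

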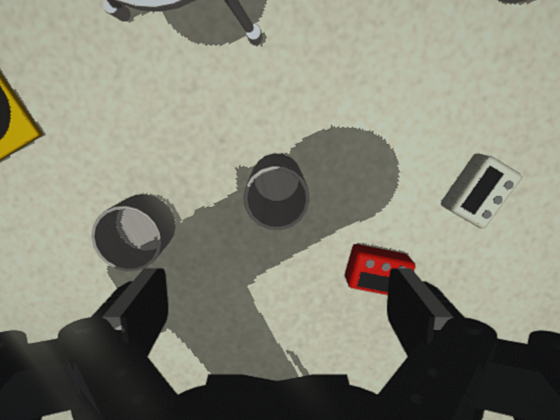

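This view shows the tall beaker's rim at (276.5,197.5), the low beaker's rim at (127,237.5), the white timer's buttons at (509,184), (498,200) and (487,214), and the red look-alike at (382,270).

Run:
```python
from h import *
m=model("w8"); p=onz(m,276.5,197.5,.09); print("tall",p,"low",onz(m,127,237.5,.05))
b=[onz(m,u,v,.03) for u,v in [(509,184),(498,200),(487,214)]]; print("buttons",b, np.degrees(np.arctan2(*(b[2]-b[0])[1::-1])),"disp",onz(m,482,190,.03))
print(tri([(m,276.5,197.5),(imaging.camera_model("top"),331.5,228.6)]))
print(delta([p[0],p[1],.055]))
# board axis & pads: wrist est w1/w2, top est
print(onz(model("w1"),88,47,.01),onz(model("w2"),75.5,191.5,.01))
```

```text
tall [ 0.42754746 -0.15280891  0.09      ] low [ 0.44206273 -0.01325389  0.05      ]
buttons [array([ 0.33737999, -0.34363415,  0.03      ]), array([ 0.32705896, -0.33042078,  0.03      ]), array([ 0.31836537, -0.31744421,  0.03      ])] 125.98069669650822 disp [ 0.3423338  -0.31979154  0.03      ]
(array([ 0.42428728, -0.15135956,  0.07473653]), np.float64(8.293463074001956e-05))
[0.0036 0.0011 0.164 ]
[0.5947841  0.26251558 0.01      ] [0.60703063 0.07236787 0.01      ]
```

Call:
step_arm(plan=[[[0.003, 0.001, 0.04, 0, 0, 0, 0.085], [0.003, 0.001, 0.085, 0, 0, 0, 0.085], [0.003, 0.001, 0.13, 0, 0, 0, 0.085], [0.003, 0.001, 0.155, 0, 0, 0, 0.085], [0.003, 0.001, 0.164, 0, 0, 0, 0.085], [0.003, 0.001, 0.164, 0, 0, 0, 0.085], [0.003, 0.001, 0.164, 0, 0, 0, 0.035], [0.003, 0.001, 0.164, 0, 0, 0, 0.035], [0.003, 0.001, 0.164, 0, 0, 0, 0.035], [0.003, 0.001, 0.164, 0, 0, 0, 0.035], [0.003, 0.001, 0.164, 0, 0, 0, 0.035], [0.003, 0.001, 0.164, 0, 0, 0, 0.035]]])

```text
clock: 15.4
tcp_pos: [0.4284, -0.1523, 0.0575]
tool_rot: [0.976, -0.216, 0.002, -0.0]
contact_force: [0.8, 2.1, 5.9]
grip_width: 0.0491
finger_force: 61.8
```

Call:
step_arm(plan=[[[0, 0, -0.02, 0, 0, 0, 0.035], [0, 0, -0.055, 0, 0, 0, 0.035], [0.003, -0.012, -0.085, 0, 0, 0, 0.035], [0.01, -0.042, -0.1, 0, 0, 0, 0.035], [0.02, -0.085, -0.1, 0, 0, 0, 0.035], [0.031, -0.13, -0.1, 0, 0, 0, 0.035], [0.042, -0.175, -0.1, 0, 0, 0, 0.035], [0.053, -0.22, -0.1, 0, 0, 0, 0.035], [0.061, -0.255, -0.1, 0, 0, 0, 0.035], [0.066, -0.275, -0.1, 0, 0, 0, 0.035], [0.067, -0.28, -0.1, 0, 0, 0, 0.035], [0.067, -0.28, -0.1, 0, 0, 0, 0.035]]])

```text
clock: 16.6
tcp_pos: [0.6059, 0.0737, 0.1547]
tool_rot: [0.976, -0.216, -0.001, 0.0]
contact_force: [-0.1, -0.7, -2.3]
grip_width: 0.049
finger_force: 62.4
```

Run:
```python
from h import *
im=look("w9"); o=robot.observe(); print(o["tcp_pos"],o["clock"],o["grip_width"],o["contact_force"]); print(delta([.606,.0735,.066]))
# board: yellow outline seen by wrist and by top
for n,i,m in [("w",im,model("w9")),("t",imaging.camera("top")[:,:,::-1],imaging.camera_model("top"))]:
    h=cv2.cvtColor(i,cv2.COLOR_BGR2HSV); k=cv2.inRange(h,(20,120,60),(35,255,255)); c=max(cv2.findContours(k,0,2)[0],key=cv2.contourArea)
    r=cv2.boxPoints(cv2.minAreaRect(c)); print(n,cv2.contourArea(c),r.round(1).tolist(),[onz(m,*q,.01)[:2].round(4).tolist() for q in r])
```

```text
[0.60561006 0.07303743 0.1550615 ] 16.65 0.04909944077097791 [-0.93714084  0.00871032 -2.47939579]
[ 0.0002 -0.0006  0.0891]
w 17743.5 [[4.599999904632568, 263.3999938964844], [290.1000061035156, 116.80000305175781], [346.5, 226.6999969482422], [61.0, 373.29998779296875]] [[0.6503, 0.3023], [0.658, 0.0371], [0.5598, 0.0312], [0.5395, 0.3202]]
t 1900.5 [[157.6999969482422, 151.60000610351562], [256.8999938964844, 145.10000610351562], [259.29998779296875, 181.6999969482422], [160.10000610351562, 188.10000610351562]] [[0.6399, 0.3101], [0.6571, 0.0397], [0.5559, 0.0336], [0.5394, 0.3022]]
```

Call:
step_arm(plan=[[[0, -0.0015, 0.03, 0, 0, 0, 0.035], [0, -0.0015, 0.06, 0, 0, 0, 0.035], [0, -0.0015, 0.075, 0, 0, 0, 0.035], [0, -0.0015, 0.082, 0, 0, 0, 0.035], [0, -0.0015, 0.085, 0, 0, 0, 0.035], [0, -0.0015, 0.087, 0, 0, 0, 0.035], [0, -0.0015, 0.088, 0, 0, 0, 0.035], [0, -0.0015, 0.088, 0, 0, 0, 0.035]]])

```text
clock: 17.5
tcp_pos: [0.607, 0.0747, 0.0682]
tool_rot: [0.976, -0.216, 0.001, -0.0]
contact_force: [-0.0, 0.8, -1.1]
grip_width: 0.0491
finger_force: 62.5
```

Call:
step_arm(plan=[[[0, 0, 0.001, 0, 0, 0, 0.035], [0, 0, 0.001, 0, 0, 0, 0.035], [0, 0, 0.001, 0, 0, 0, 0.06], [0, 0, 0.001, 0, 0, 0, 0.085], [0, 0, 0.001, 0, 0, 0, 0.085], [0, 0, 0.001, 0, 0, 0, 0.085], [0, 0, 0.001, 0, 0, 0, 0.085], [0, 0, -0.04, 0, 0, 0, 0.085], [0, 0, -0.085, 0, 0, 0, 0.085], [0, 0, -0.13, 0, 0, 0, 0.085], [0, 0, -0.13, 0, 0, 0, 0.085]]])

```text
clock: 18.6
tcp_pos: [0.6094, 0.0746, 0.2061]
tool_rot: [0.976, -0.216, 0.006, -0.002]
contact_force: [0.3, -0.3, 0.8]
grip_width: 0.0852
finger_force: 0.0
```

Run:
```python
from h import *
im=look("w10"); o=robot.observe(); print(o["tcp_pos"],o["clock"]); print("low",delta([.4415,-.0125,.2]))
m=model("w10")
h=cv2.cvtColor(im,cv2.COLOR_BGR2HSV); k=cv2.inRange(h,(20,120,60),(35,255,255)); c=max(cv2.findContours(k,0,2)[0],key=cv2.contourArea)
r=cv2.boxPoints(cv2.minAreaRect(c)); print(r.round(1).tolist(),[onz(m,*q,.01)[:2].round(4).tolist() for q in r])
```

```text
[0.60814727 0.07488249 0.20189333] 18.65
low [-0.1142  0.1496  0.0005]
[[50.400001525878906, 253.3000030517578], [291.79998779296875, 121.5999984741211], [342.5, 214.60000610351562], [101.0999984741211, 346.20001220703125]] [[0.6437, 0.3037], [0.6582, 0.0375], [0.5601, 0.0292], [0.5338, 0.3137]]
```

Call:
step_arm(plan=[[[-0.025, 0.033, 0, 0, 0, 0, 0.085], [-0.053, 0.069, 0, 0, 0, 0, 0.085], [-0.08, 0.105, 0, 0, 0, 0, 0.085], [-0.102, 0.134, 0.01, 0, 0, 0, 0.085], [-0.112, 0.147, 0.03, 0, 0, 0, 0.085], [-0.1133, 0.1484, 0.05, 0, 0, 0, 0.085], [-0.1133, 0.1484, 0.05, 0, 0, 0, 0.085]]])

```text
clock: 19.35
tcp_pos: [0.4392, -0.0125, 0.1441]
tool_rot: [0.976, -0.216, -0.002, 0.001]
contact_force: [0.6, 0.4, 0.3]
grip_width: 0.0851
finger_force: 0.0
```

Run:
```python
from h import *
im=look("w11"); o=robot.observe(); print(o["tcp_pos"],o["clock"]); m=model("w11")
# fit rim: project rim circle model (z=.05,R=.031) and search the offset with strongest edge
g=cv2.GaussianBlur(cv2.cvtColor(im,cv2.COLOR_BGR2GRAY),(3,3),0).astype(float); e=np.hypot(cv2.Sobel(g,-1,1,0),cv2.Sobel(g,-1,0,1))
t=np.linspace(0,2*np.pi,240); best=[]
for x in np.arange(.428,.456,.001):
  for y in np.arange(-.026,.004,.001):
    uv=np.array([proj(m,[x+.031*np.cos(a),y+.031*np.sin(a),.05]) for a in t]).round().astype(int)
    ok=(uv[:,0]>=0)&(uv[:,0]<560)&(uv[:,1]>=0)&(uv[:,1]<420); best.append((e[uv[ok,1],uv[ok,0]].mean(),x,y))
print(sorted(best)[-4:]); print(delta([.4415,-.012,.02]))
```

```text
[ 0.44032925 -0.012404    0.14597987] 19.4
[(np.float64(89.40395929676319), np.float64(0.445), np.float64(-0.012999999999999987)), (np.float64(92.09274139079831), np.float64(0.446), np.float64(-0.012999999999999987)), (np.float64(106.04151045761783), np.float64(0.441), np.float64(-0.011999999999999986)), (np.float64(108.22672587336811), np.float64(0.441), np.float64(-0.010999999999999985))]
[ 0.0011 -0.0011  0.126 ]
```

Call:
step_arm(plan=[[[0.001, -0.001, 0.04, 0, 0, 0, 0.085], [0.001, -0.001, 0.085, 0, 0, 0, 0.085], [0.001, -0.001, 0.115, 0, 0, 0, 0.085], [0.001, -0.001, 0.126, 0, 0, 0, 0.085], [0.001, -0.001, 0.126, 0, 0, 0, 0.085], [0.001, -0.001, 0.126, 0, 0, 0, 0.045], [0.001, -0.001, 0.126, 0, 0, 0, 0.045], [0.001, -0.001, 0.126, 0, 0, 0, 0.045], [0.001, -0.001, 0.126, 0, 0, 0, 0.045], [0.001, -0.001, 0.126, 0, 0, 0, 0.045], [0.001, -0.001, 0.126, 0, 0, 0, 0.045]]])

```text
clock: 20.5
tcp_pos: [0.4446, -0.0112, 0.0243]
tool_rot: [0.976, -0.216, 0.002, -0.001]
contact_force: [-0.2, 0.6, 6.5]
grip_width: 0.0598
finger_force: 65.4
```

Call:
step_arm(plan=[[[0, -0.002, -0.02, 0, 0, 0, 0.045], [0, -0.008, -0.055, 0, 0, 0, 0.045], [0.002, -0.025, -0.085, 0, 0, 0, 0.045], [0.005, -0.06, -0.1, 0, 0, 0, 0.045], [0.008, -0.105, -0.1, 0, 0, 0, 0.045], [0.011, -0.15, -0.1, 0, 0, 0, 0.045], [0.015, -0.195, -0.1, 0, 0, 0, 0.045], [0.018, -0.24, -0.1, 0, 0, 0, 0.045], [0.021, -0.28, -0.1, 0, 0, 0, 0.045], [0.023, -0.308, -0.1, 0, 0, 0, 0.045], [0.0236, -0.3146, -0.1, 0, 0, 0, 0.045], [0.0236, -0.3146, -0.1, 0, 0, 0, 0.045]]])

```text
clock: 21.7
tcp_pos: [0.5968, 0.2644, 0.121]
tool_rot: [0.976, -0.216, -0.0, 0.0]
contact_force: [-0.3, -0.7, -1.8]
grip_width: 0.0596
finger_force: 65.4
```

Run:
```python
from h import *
im=look("w12"); o=robot.observe(); print(o["tcp_pos"],o["clock"],o["grip_width"],o["contact_force"]); print(delta([.595,.2637,.033]))
m=model("w12")
h=cv2.cvtColor(im,cv2.COLOR_BGR2HSV); k=cv2.inRange(h,(20,120,60),(35,255,255)); c=np.vstack([q for q in cv2.findContours(k,0,2)[0] if cv2.contourArea(q)>300])
W=np.array([onz(m,*q[0],.01)[:2] for q in c])
u=np.array([-.054,.9985]);n=np.array([u[1],-u[0]])
print("max along",(W@u).max(),"n range",(W@n).min(),(W@n).max())
t=np.array([.595,.2637]); print("pad target along",t@u,t@n)
```

```text
[0.5966353  0.26352143 0.12128309] 21.75 0.05972492706287963 [ 0.03611026 -0.22583192 -1.02670885]
[-0.0015  0.0005  0.0883]
max along 0.27003114203014505 n range 0.5593161508597869 0.6591483614942059
pad target along 0.23117445 0.6083473
```

Call:
step_arm(plan=[[[-0.0005, 0, 0.03, 0, 0, 0, 0.045], [-0.0005, 0, 0.06, 0, 0, 0, 0.045], [-0.0005, 0, 0.076, 0, 0, 0, 0.045], [-0.0005, 0, 0.082, 0, 0, 0, 0.045], [-0.0005, 0, 0.085, 0, 0, 0, 0.045], [-0.0005, 0, 0.087, 0, 0, 0, 0.045], [-0.0005, 0, 0.088, 0, 0, 0, 0.045], [-0.0005, 0, 0.088, 0, 0, 0, 0.045]]])

```text
clock: 22.55
tcp_pos: [0.5968, 0.2641, 0.0344]
tool_rot: [0.976, -0.216, 0.001, -0.001]
contact_force: [-0.7, 0.8, -0.5]
grip_width: 0.0595
finger_force: 65.5
```

Call:
step_arm(plan=[[[0, 0, 0.001, 0, 0, 0, 0.045], [0, 0, 0.001, 0, 0, 0, 0.065], [0, 0, 0.001, 0, 0, 0, 0.085], [0, 0, 0.001, 0, 0, 0, 0.085], [0, 0, 0.001, 0, 0, 0, 0.085], [0, 0, 0.001, 0, 0, 0, 0.085], [0, 0, -0.04, 0, 0, 0, 0.085], [0, 0, -0.085, 0, 0, 0, 0.085], [0, 0.005, -0.13, 0, 0, 0, 0.085], [0, 0.03, -0.16, 0, 0, 0, 0.085], [0.001, 0.07, -0.17, 0, 0, 0, 0.085], [0.003, 0.115, -0.17, 0, 0, 0, 0.085]]])

```text
clock: 23.75
tcp_pos: [0.5507, 0.158, 0.2057]
tool_rot: [0.976, -0.216, 0.002, -0.001]
contact_force: [0.4, -0.5, -0.4]
grip_width: 0.0849
finger_force: 0.0
```

Call:
step_arm(plan=[[[0.001, 0.045, 0, 0, 0, 0, 0.085], [0.002, 0.09, 0, 0, 0, 0, 0.085], [0.003, 0.135, 0, 0, 0, 0.1, 0.085], [0.004, 0.18, 0, 0, 0, 0.2, 0.085], [0.005, 0.225, 0, 0, 0, 0.3, 0.085], [0.006, 0.27, 0, 0, 0, 0.4, 0.085], [0.007, 0.315, 0, 0, 0, 0.49, 0.085], [0.008, 0.36, 0, 0, 0, 0.49, 0.085], [0.009, 0.405, 0, 0, 0, 0.49, 0.085], [0.01, 0.45, 0, 0, 0, 0.49, 0.085], [0.0105, 0.495, 0.01, 0, 0, 0.49, 0.085], [0.0106, 0.52, 0.015, 0, 0, 0.49, 0.085]]])

```text
clock: 24.95
tcp_pos: [0.3388, -0.3197, 0.1879]
tool_rot: [0.894, -0.448, -0.0, 0.0]
contact_force: [0.1, -0.6, -1.3]
grip_width: 0.0848
finger_force: 0.0
```

Call:
step_arm(plan=[[[0, 0, 0, 0, 0, 0, 0.085], [0, 0, 0, 0, 0, 0, 0.085]]])

```text
clock: 25.15
tcp_pos: [0.3402, -0.3179, 0.1883]
tool_rot: [0.894, -0.447, -0.0, 0.0]
contact_force: [0.3, 0.3, 0.7]
grip_width: 0.085
finger_force: 0.0
```

Run:
```python
from h import *
im=look("w13"); o=robot.observe(); print(o["tcp_pos"],o["tool_rot"],o["clock"]); m=model("w13")
h=cv2.cvtColor(im,cv2.COLOR_BGR2HSV).astype(int); print(h[150:240:15,230:330:15,2]); print(h[150:240:15,230:330:15,1])
```

```text
[ 0.34066955 -0.31743788  0.18856676] [ 8.94699296e-01 -4.46668925e-01  2.02632279e-04  1.29644691e-05] 25.2
[[183 186 106 104 103 101 103]
 [101 106  83 103 111 107 105]
 [105 101  83  23 110 104 103]
 [101 107  78  22 111 101 100]
 [104 102  78  23 109  94 108]
 [108 105 103  98  90 104 190]]
[[29 29 29 29 27 30 30]
 [28 26 25 25 23 26 29]
 [27 30 25 22 25 25 27]
 [28 29 26 12 25 25 26]
 [29 28 26  0 26 24 28]
 [31 29 30 26 25 29 30]]
```

Run:
```python
from h import *
im=cv2.imread("pics/w13.png"); m=model("w13"); g=cv2.cvtColor(im,cv2.COLOR_BGR2GRAY)
k=(g<45).astype(np.uint8); n,l,st,ce=cv2.connectedComponentsWithStats(k)
i=l[195,275]; c=cv2.findContours((l==i).astype(np.uint8),0,2)[0][0]; r=cv2.boxPoints(cv2.minAreaRect(c)); print(st[i],r.round(1).tolist())
W=np.array([onz(m,*q,.03)[:2] for q in r]); print(W.round(4).tolist(),W.mean(0))
for a,b in((0,1),(1,2)): d=W[b]-W[a]; print(np.hypot(*d),np.degrees(np.arctan2(d[1],d[0])))
a=np.load("pics/w13.npy"); T=R.from_quat(a[10:]).as_matrix(); print("tool y angle",np.degrees(np.arctan2(T[1,1],T[0,1])))
print("display in tool",R.from_quat(a[10:]).inv().apply(np.r_[W.mean(0),.03]-a[7:10]))
row=g[205,225:330].tolist(); print(row); print(g[130:260:2,275].tolist()); print(g[130:260:2,290].tolist())
```

```text
[266 167  19  51 933] [[266.0, 167.0], [284.0, 167.0], [284.0, 217.0], [266.0, 217.0]]
[[0.3607, -0.332], [0.349, -0.3408], [0.3233, -0.3071], [0.3355, -0.2979]] [ 0.34212501 -0.31945847]
0.014669658128287404 -143.11106260913562
0.04239085570202787 127.17561159113454
tool y angle -143.1397829136321
display in tool [ 0.00243376 -0.0006331   0.1582784 ]
[104, 105, 105, 107, 107, 105, 105, 106, 106, 107, 106, 105, 104, 102, 101, 99, 99, 99, 101, 104, 105, 105, 104, 102, 101, 101, 101, 103, 104, 104, 104, 105, 104, 105, 94, 77, 85, 94, 103, 108, 92, 30, 17, 21, 20, 19, 21, 20, 22, 23, 20, 20, 22, 20, 21, 23, 21, 19, 25, 67, 103, 109, 108, 107, 108, 107, 107, 108, 108, 108, 108, 108, 108, 109, 108, 107, 107, 108, 106, 103, 96, 90, 94, 99, 101, 100, 102, 103, 102, 102, 102, 104, 104, 105, 106, 107, 109, 110, 110, 107, 104, 103, 101, 101, 101]
[189, 161, 105, 99, 101, 101, 99, 101, 101, 102, 103, 95, 64, 75, 98, 106, 109, 110, 58, 22, 20, 21, 22, 23, 22, 22, 22, 22, 21, 19, 24, 24, 21, 22, 24, 21, 23, 20, 19, 22, 23, 21, 19, 18, 83, 107, 105, 95, 104, 104, 103, 105, 108, 105, 105, 104, 103, 102, 101, 99, 118, 185, 185, 185, 186]
[102, 101, 97, 97, 99, 101, 100, 97, 97, 99, 102, 99, 64, 73, 98, 105, 109, 110, 109, 109, 111, 110, 110, 110, 109, 109, 109, 109, 109, 108, 109, 109, 109, 109, 109, 107, 107, 107, 108, 109, 108, 107, 107, 106, 107, 106, 107, 97, 94, 104, 105, 103, 102, 102, 100, 170, 182, 181, 179, 180, 184, 188, 187, 186, 186]
```

The display is squarely aligned with the gripper, and the timer's top face is centred at about (283,190). Grasping it.

Call:
step_arm(plan=[[[0.0035, 0.006, 0.04, 0, 0, 0, 0.085], [0.0035, 0.006, 0.085, 0, 0, 0, 0.085], [0.0035, 0.006, 0.13, 0, 0, 0, 0.085], [0.0035, 0.006, 0.16, 0, 0, 0, 0.085], [0.0035, 0.006, 0.17, 0, 0, 0, 0.085], [0.0035, 0.006, 0.17, 0, 0, 0, 0.085], [0.0035, 0.006, 0.17, 0, 0, 0, 0.025], [0.0035, 0.006, 0.17, 0, 0, 0, 0.025], [0.0035, 0.006, 0.17, 0, 0, 0, 0.025], [0.0035, 0.006, 0.17, 0, 0, 0, 0.025], [0.0035, 0.006, 0.17, 0, 0, 0, 0.025], [0.0035, 0.006, 0.17, 0, 0, 0, 0.025]]])

```text
clock: 26.4
tcp_pos: [0.3389, -0.3246, 0.0202]
tool_rot: [0.895, -0.446, 0.002, 0.0]
contact_force: [1.1, 1.8, 6.3]
grip_width: 0.0382
finger_force: 60.9
```

Call:
step_arm(plan=[[[0, 0, -0.02, 0, 0, 0, 0.025], [0, 0, -0.06, 0, 0, 0, 0.025], [0, 0, -0.105, 0, 0, 0, 0.025], [0, 0, -0.15, 0, 0, 0, 0.025], [0, 0, -0.18, 0, 0, 0, 0.025], [0, 0, -0.18, 0, 0, 0, 0.025]]])

```text
clock: 27.0
tcp_pos: [0.3392, -0.3252, 0.2039]
tool_rot: [0.895, -0.447, 0.004, 0.0]
contact_force: [-0.1, -0.3, -0.8]
grip_width: 0.038
finger_force: 60.5
```

Run:
```python
from h import *
o=robot.observe(); print(o["tcp_pos"],o["tool_rot"],o["clock"],o["grip_width"],o["contact_force"]); print(delta([.6005,.169,.198]))
T=R.from_quat(o["tool_rot"]).as_matrix(); print("tool y angle",np.degrees(np.arctan2(T[1,1],T[0,1])))
```

```text
[ 0.33921702 -0.32520438  0.20387586] [ 8.94685002e-01 -4.46676687e-01  4.30437811e-03  3.94762798e-04] 27.0 0.038045893611097364 [-0.14529065 -0.33790919 -0.80823154]
[-0.238  -0.5058  0.0055]
tool y angle -143.06113555777569
```

Call:
step_arm(plan=[[[-0.01, -0.021, 0, 0, 0, 0, 0.025], [-0.03, -0.063, 0, 0, 0, 0, 0.025], [-0.05, -0.106, 0, 0, 0, 0.08, 0.025], [-0.07, -0.149, 0, 0, 0, 0.16, 0.025], [-0.09, -0.191, 0, 0, 0, 0.24, 0.025], [-0.11, -0.234, 0, 0, 0, 0.32, 0.025], [-0.13, -0.276, 0, 0, 0, 0.4, 0.025], [-0.15, -0.319, 0, 0, 0, 0.48, 0.025], [-0.17, -0.361, 0, 0, 0, 0.56, 0.025], [-0.19, -0.404, 0, 0, 0, 0.59, 0.025], [-0.205, -0.436, 0, 0, 0, 0.59, 0.025], [-0.212, -0.45, 0, 0, 0, 0.59, 0.025]]])

```text
clock: 28.2
tcp_pos: [0.5702, 0.1185, 0.1961]
tool_rot: [0.727, -0.687, -0.001, 0.001]
contact_force: [-0.3, -0.6, -1.4]
grip_width: 0.0384
finger_force: 60.5
```

Run:
```python
from h import *
o=robot.observe(); print(o["tcp_pos"],o["grip_width"]); print(delta([.6,.169,.198]))
T=R.from_quat(o["tool_rot"]).as_matrix(); print("tool y angle",np.degrees(np.arctan2(T[1,1],T[0,1])))
```

```text
[0.57024222 0.11846455 0.19614804] 0.03841133632424102
[-0.0488 -0.0326 -0.002 ]
tool y angle -176.73703026301666
```

Call:
step_arm(plan=[[[-0.025, -0.016, 0, 0, 0, 0, 0.025], [-0.042, -0.028, 0, 0, 0, 0, 0.025], [-0.0485, -0.0325, 0.01, 0, 0, 0, 0.025], [-0.0485, -0.0325, 0.03, 0, 0, 0, 0.025], [-0.0485, -0.0325, 0.03, 0, 0, 0, 0.025]]])

```text
clock: 28.7
tcp_pos: [0.5979, 0.1653, 0.1638]
tool_rot: [0.726, -0.688, -0.002, 0.003]
contact_force: [-0.5, 0.1, -1.8]
grip_width: 0.0381
finger_force: 60.5
```

Run:
```python
from h import *
im=look("w14"); o=robot.observe(); print(o["tcp_pos"],o["clock"],delta([.6,.169,.0305]))
t=imaging.camera("top")[:,:,::-1]
cv2.imwrite("pics/m14.png",np.hstack([im[:,:],cv2.resize(t[130:200,150:190+80-40],(240,210)).repeat(2,0)]))
```

```text
[0.59863793 0.16513432 0.16602045] 28.75 [-0.004  -0.0021  0.1355]
```

View pics/m14.png

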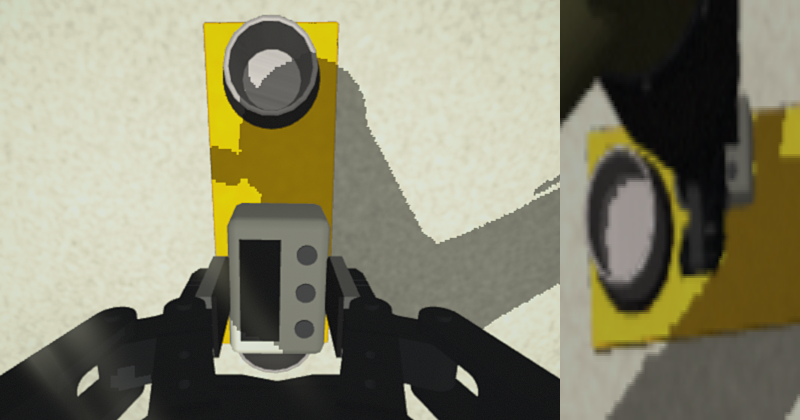

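The picture shows the timer held display up and square to the board, top face spanning columns 229–328. Board edges at row 210 are columns 213.5 and 333. The tall beaker stands on its pad with its rim at (271,61).

Run:
```python
from h import *
m=model("w14"); a=np.load("pics/w14.npy"); Q=R.from_quat(a[10:]).inv()
f=lambda u,v,z:Q.apply(onz(m,u,v,z)-a[7:10]).round(4)[:2]
print("edges",f(213.5,210,.01),f(333,210,.01),"end",f(271,22.5,.01),"tall",f(271,61,.1))
print("timer near/far edges",f(278.5,353,.176),f(278.5,222,.176),f(229,288,.176),f(328,288,.176))
```

```text
edges [-0.0109 -0.0521] [-0.011   0.0468] end [ 0.1303 -0.004 ] tall [ 0.0931 -0.0028]
timer near/far edges [-0.0269  0.0009] [0.0286 0.0008] [ 0.0021 -0.0182] [0.002 0.02 ]
```

Call:
step_arm(plan=[[[-0.005, -0.003, 0.03, 0, 0, 0, 0.025], [-0.005, -0.003, 0.07, 0, 0, 0, 0.025], [-0.005, -0.003, 0.105, 0, 0, 0, 0.025], [-0.005, -0.003, 0.122, 0, 0, 0, 0.025], [-0.005, -0.003, 0.129, 0, 0, 0, 0.025], [-0.005, -0.003, 0.132, 0, 0, 0, 0.025], [-0.005, -0.003, 0.134, 0, 0, 0, 0.025], [-0.005, -0.003, 0.135, 0, 0, 0, 0.025], [-0.005, -0.003, 0.135, 0, 0, 0, 0.025]]])

```text
clock: 29.7
tcp_pos: [0.603, 0.1716, 0.0344]
tool_rot: [0.726, -0.687, 0.0, -0.001]
contact_force: [-0.1, -0.1, -0.7]
grip_width: 0.0378
finger_force: 60.5
```

Call:
step_arm(plan=[[[0, 0, 0.002, 0, 0, 0, 0.025], [0, 0, 0.004, 0, 0, 0, 0.025], [0, 0, 0.0045, 0, 0, 0, 0.025], [0, 0, 0.0045, 0, 0, 0, 0.025]]])

```text
clock: 30.1
tcp_pos: [0.6028, 0.1716, 0.0302]
tool_rot: [0.726, -0.687, 0.0, -0.0]
contact_force: [-2.0, 1.0, 5.2]
grip_width: 0.0384
finger_force: 61.3
```

Contact at the expected height. Release, lift and clear the view.

Call:
step_arm(plan=[[[0, 0, 0, 0, 0, 0, 0.045], [0, 0, 0, 0, 0, 0, 0.065], [0, 0, 0, 0, 0, 0, 0.07], [0, 0, 0, 0, 0, 0, 0.07], [0, 0, -0.03, 0, 0, 0, 0.07], [0, 0, -0.07, 0, 0, 0, 0.07], [0, 0, -0.115, 0, 0, 0, 0.07], [0, 0, -0.16, 0, 0, 0, 0.07], [0, 0, -0.2, 0, 0, 0, 0.07], [0, 0, -0.21, 0, 0, 0, 0.07]]])

```text
clock: 31.1
tcp_pos: [0.6041, 0.1714, 0.2453]
tool_rot: [0.726, -0.687, 0.002, -0.004]
contact_force: [-0.4, -0.4, -0.6]
grip_width: 0.0704
finger_force: 0.0
```

Call:
step_arm(plan=[[[0, -0.04, 0, 0, 0, 0, 0.07], [0, -0.09, 0, 0, 0, 0, 0.07], [0, -0.13, 0, 0, 0, 0, 0.07], [0, -0.16, 0, 0, 0, 0, 0.07], [0, -0.17, 0, 0, 0, 0, 0.07], [0, -0.17, 0, 0, 0, 0, 0.07]]])

```text
clock: 31.7
tcp_pos: [0.7732, 0.1805, 0.235]
tool_rot: [0.726, -0.688, -0.001, 0.002]
contact_force: [0.4, 0.7, 0.2]
grip_width: 0.0701
finger_force: 0.0
```

Run:
```python
from h import *
o=robot.observe(); print(o["tcp_pos"],o["clock"],o["contact_force"]); im=look("w15")
T=imaging.camera("top")[:,:,::-1]; S=imaging.camera("side")[:,:,::-1]; cv2.imwrite("pics/top9.png",T); cv2.imwrite("pics/side9.png",S)
t=imaging.camera_model("top"); s=imaging.camera_model("side")
def fit(im,m,rad,z,x0,y0,w=.01):
    g=cv2.GaussianBlur(cv2.cvtColor(im,cv2.COLOR_BGR2GRAY),(3,3),0).astype(np.float32); e=np.hypot(cv2.Sobel(g,-1,1,0),cv2.Sobel(g,-1,0,1))
    a=np.linspace(0,2*np.pi,120); B=(-1,)
    for x in np.arange(x0-w,x0+w,.001):
        for y in np.arange(y0-w,y0+w,.001):
            uv=np.float32([proj(m,[x+rad*np.cos(q),y+rad*np.sin(q),z]) for q in a])
            B=max(B,(float(cv2.remap(e,uv[:,0],uv[:,1],1).mean()),round(x,4),round(y,4)))
    return B
for n,i,m in(("top",T,t),("side",S,s)):
    print(n,"tall",fit(i,m,.025,.1,.606,.0745),"low",fit(i,m,.031,.06,.595,.264),"lid",fit(i,m,.033,.165,.611,-.159),"ring",fit(i,m,.05,.13,.611,-.159))
h=cv2.cvtColor(T,cv2.COLOR_BGR2HSV)[135:195,150:270]; k=((h[...,1]<60)&(h[...,2]>70)).astype(np.uint8)[10:50,35:75]
n,l,st,ce=cv2.connectedComponentsWithStats(k)
for j in range(1,n):
    if st[j,4]>30: print(st[j],onz(t,ce[j][0]+185,ce[j][1]+145,.04))
# yellow/black map of the board, top view
k=cv2.inRange(cv2.cvtColor(T,cv2.COLOR_BGR2HSV),(18,110,40),(38,255,255)); c=np.vstack([q for q in cv2.findContours(k,0,2)[0] if cv2.contourArea(q)>20]); r=cv2.boxPoints(cv2.minAreaRect(c)); print("board ctr",onz(t,*r.mean(0),.01))
```

```text
[0.7731612  0.18048657 0.23496129] 31.7 [0.35328997 0.70173643 0.23189508]
top tall (208.64981079101562, np.float64(0.602), np.float64(0.0765)) low (96.34136199951172, np.float64(0.589), np.float64(0.267)) lid (158.43394470214844, np.float64(0.606), np.float64(-0.153)) ring (103.5277328491211, np.float64(0.61), np.float64(-0.158))
side tall (87.07080078125, np.float64(0.615), np.float64(0.0775)) low (169.8068084716797, np.float64(0.592), np.float64(0.261)) lid (81.57820129394531, np.float64(0.61), np.float64(-0.161)) ring (115.60061645507812, np.float64(0.61), np.float64(-0.161))
[  0   0  40   5 155] [0.64634307 0.18388588 0.04      ]
[ 10  12  23  15 250] [0.59637025 0.17415467 0.04      ]
board ctr [0.59772359 0.17102485 0.01      ]
```

Call:
step_arm(plan=[[[0, 0.045, 0, 0, 0, 0, 0.07], [-0.01, 0.09, 0, 0, 0, 0, 0.07], [-0.03, 0.13, 0, 0, 0, 0, 0.07], [-0.06, 0.17, 0, 0, 0, 0, 0.07], [-0.09, 0.21, 0, 0, 0, 0, 0.07], [-0.12, 0.245, 0, 0, 0, 0, 0.07], [-0.15, 0.28, 0, 0, 0, 0, 0.07], [-0.18, 0.315, 0, 0, 0, 0, 0.07], [-0.21, 0.35, 0, 0, 0, 0, 0.07], [-0.24, 0.385, 0, 0, 0, 0, 0.07], [-0.27, 0.415, 0, 0, 0, 0, 0.07], [-0.27, 0.415, 0, 0, 0, 0, 0.07]]])

```text
clock: 33.05
tcp_pos: [0.3391, 0.4294, 0.2395]
tool_rot: [0.728, -0.685, -0.001, -0.001]
contact_force: [-0.3, -0.3, 0.5]
grip_width: 0.07
finger_force: 0.0
```

Run:
```python
from h import *
print(robot.observe()["tcp_pos"]); T=imaging.camera("top")[:,:,::-1]; S=imaging.camera("side")[:,:,::-1]; cv2.imwrite("pics/top10.png",T)
t=imaging.camera_model("top"); s=imaging.camera_model("side")
T0=cv2.imread("pics/top0.png"); H=cv2.cvtColor(T,cv2.COLOR_BGR2HSV)
# lid: compare with the ring in the top view
g=cv2.cvtColor(T,cv2.COLOR_BGR2GRAY)
print("row through lid",g[153,308:366].tolist()); print("col",g[126:182,337].tolist())
for n,(u,v) in dict(ring=proj(t,[.6083,-.1571,.13]),lid=proj(t,[.6083,-.1571,.165]),knob=proj(t,[.6083,-.1571,.188])).items() if 0 else [(k,proj(t,[.6083,-.1571,z])) for k,z in(("ring",.13),("lid",.165),("knob",.188))]: print(n,u,v)
# timer and low beaker along board axis row
for y in (160,166,172): print(y,g[y,155:265].tolist())
```

```text
[0.33907569 0.4293716  0.23951092]
row through lid [135, 134, 132, 132, 110, 68, 45, 54, 119, 140, 139, 124, 132, 140, 140, 97, 57, 82, 91, 92, 92, 90, 90, 90, 90, 90, 89, 89, 86, 84, 84, 82, 85, 87, 87, 86, 87, 86, 86, 85, 86, 85, 78, 122, 140, 141, 139, 137, 135, 136, 137, 137, 135, 133, 133, 136, 136, 135]
col [132, 129, 131, 134, 134, 136, 135, 138, 140, 139, 94, 84, 84, 83, 84, 85, 85, 64, 37, 23, 25, 27, 27, 25, 8, 1, 25, 84, 88, 90, 89, 89, 90, 91, 91, 90, 78, 55, 72, 76, 135, 74, 133, 140, 140, 140, 103, 68, 69, 72, 72, 71, 70, 68, 68, 69]
ring 335.89999898800045 152.75993158256216
lid 338.29771698174363 149.50753741652156
knob 339.96735942527494 147.2427442436441
160 [136, 137, 137, 137, 122, 79, 36, 29, 30, 31, 30, 28, 28, 40, 48, 49, 50, 98, 113, 114, 114, 113, 114, 106, 110, 71, 14, 13, 14, 44, 101, 117, 117, 118, 119, 119, 118, 118, 118, 93, 121, 139, 92, 33, 29, 29, 29, 29, 28, 30, 29, 30, 29, 29, 29, 30, 29, 30, 29, 115, 140, 124, 77, 53, 102, 119, 119, 119, 119, 119, 119, 120, 120, 119, 119, 105, 63, 98, 75, 28, 28, 40, 49, 49, 51, 51, 98, 121, 123, 122, 120, 119, 120
[... 378 characters left out ...]
82, 49, 57, 104, 119, 119, 119, 120, 120, 119, 120, 120, 120, 89, 41, 13, 16, 19, 33, 46, 71, 106, 118, 111, 104, 111, 121, 117, 88, 53, 34, 28, 28, 29, 28, 18, 8, 4, 7, 10, 78, 80, 114, 130, 131, 132, 134, 135]
172 [136, 137, 137, 138, 109, 102, 68, 23, 28, 44, 50, 102, 122, 124, 121, 121, 121, 121, 120, 119, 120, 120, 109, 111, 78, 35, 28, 29, 28, 17, 7, 5, 94, 118, 119, 120, 119, 119, 120, 120, 118, 96, 62, 47, 45, 45, 44, 43, 44, 44, 43, 43, 43, 42, 46, 46, 45, 45, 46, 46, 49, 49, 51, 56, 61, 105, 120, 120, 119, 119, 120, 120, 120, 120, 119, 120, 118, 114, 70, 14, 15, 17, 16, 19, 22, 27, 28, 27, 28, 28, 29, 28, 26, 14, 9, 4, 7, 6, 11, 53, 100, 120, 122, 118, 131, 136, 137, 136, 135, 133]
```

All five objects check out against the top view. The lid is concentric with the ring, both beakers sit on their pads, and the timer is within about 5 mm of the board's centre. Handing in.

```bash
python3 -c "
from rig import robot
print(robot.finish_job())"
```

```text
the job is handed in; nothing more can be done
None
```

The job is handed in at about 33 s on the robot's clock: the cup is seated with its lid on, the tall beaker is on the pad nearer the tripod, the low beaker is on the other pad, and the timer lies display up about 5 mm off the board's centre; neither bottle was touched.

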